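# Stopper a scent vial and show its stone to the bench microscope

## Robot

A 7-joint arm with a two-finger parallel gripper is mounted at the origin on a cart in front of the work surface, level with it; the furniture and walls round the work are solid. World frame = base frame: x ahead of the robot, y to its left, z up, the work surface at z = 0. Lengths are in mm, angles in rad, forces in N, time in s.
With the tool pointing down it reaches from about 400 to 900 mm from the base axis. Payload 5.5 kg.
Tool frame: the origin (TCP) lies midway between the tips of the shut fingers; the grasp point (between the pads) lies 19 mm behind it; z points along the fingers, y is the line along which they close (so a half turn about z gives the same grasp; the last joint's range is limited). The gripper opens to 92 mm and grips with 3 to 60 N. Pads are 19 mm wide; open, the fingers measure 130 mm over their backs; the gripper's body (75 mm by 190 mm) begins 47 mm behind the grasp point.
Start: joints at [-0.948, 0.501, -0.427, 1.55, 0.221, 1.138, -0.21], TCP at [228.818, 608.393, 196.229] pointing down, gripper open.
Joint ranges: [-2.88, 2.88], [-0.31, 2.03], [-1.54, 1.56], [0.2, 2.42], [-1.41, 4.55], [0.19, 2.02], [-2.57, 2.57]. Speed limits (rad/s): [2.57, 2.57, 3.14, 3.14, 3.14, 3.14, 3.14].

## Interface

Orientations are given as a rotation vector (axis times angle).
In Python, from station import r gives the robot as it stands.
- The arm moves only by the shell command python3 -m jog 'ROWS' [FORCE]. ROWS is a JSON object of lists of equal length, an entry for each row: "xyz": the shift along the world's x, y, z in m, a list of three; "roll": the turn about the world's z in rad; "fingers": the finger opening in m, from 0 to 0.0918. In form: {"xyz": [[dx, dy, dz], ...], "roll": [roll, ...], "fingers": [fingers, ...]}. A call has 1 to 12 rows; each row shifts and turns the commanded pose from where the row before left it; what a row does not reach is not made up. A row lasts 1/8 s, in which the tool goes at most 62.5 mm and 10.7 degrees, less where a joint would pass 70% of its speed; a pose out of reach is approached as far as the arm can. A call is refused whole if a number of a shift passes 0.0625 or a number of a turn 0.188, either way. A call with a gripper value outside its range is refused whole. The fingers move at their own pace and stop on an object; FORCE is the grip in N (left out, the last holds). Time passes only in rows, so rows that do not move let the fingers close. It gives the time, the measured TCP pose, the force, the opening and the grip force at its end, in the units of the state.
- r.observe(): the state, without advancing time (a new reading comes with each control period).
- r.capture(name): name is "side" or "top"; returns a dict with "color" (384x512x3 uint8, blue, green, red), "camera_matrix" (3x3 intrinsics, pixels), "position" and "orientation" of the camera in the world. Camera axes: x right, y up, looking along -z (the intrinsics and any distortion apply to the point x, -y, -z); pixel columns grow to the right and rows downward; lengths in mm; the calibration is good to about 2 mm. A picture is of the moment at which its call begins. There is no depth.
- r.hand_in(): hands the job in; it is judged then, once.
Trained networks look in a picture, given as the dict that the camera call returned (one of the last four; its "shot" number tells which), for a name from the list of things; names that differ only in an ending like _2 or _b are one class to them, and where a whole thing is asked for, a point or a joint stands for the part that bears it (a point fixed in the world has none). Each returns a list of dicts, best first, with "p" (0 to 1); they miss things now and then, are a little off and sometimes report something else, mostly with a low value. They report only what shows in the picture. A call takes as long as a camera call.
- r.find_in(picture, name): "location" ([x, y, z] in mm, in world coordinates, good to about 4 mm: the middle of the surface that is visible of it).
- r.masks_of(picture, name): "mask" (384x512 bool, what is visible of it).
- r.landmark_of(picture, name): "location" ([x, y, z] in mm, in world coordinates, good to about 4 mm: a listed point, or the origin of a listed thing).
The state is a dict: "time_s": time; "qpos": joint angles; "qd": joint speeds; "joint_efforts": joint torques, N m; "position": TCP position; "tcp_rot": TCP orientation; "force": force on the tool from outside, world axes, zero at the start; "torque": the same for the moment, N m; "grip_width": finger opening in mm; "grasp_force": force on a finger pad.
Only numpy, scipy, OpenCV 4.12 (cv2) and the standard library are available. Lean on these libraries where they do the work, as an engineer would, in place of code of your own. Each camera call takes 0.05 s, during which the arm holds its last target. There are 200 camera calls.

## Task

Fit the copper-knobbed dauber stopper into the copper-dressed scent vial, lowering its thin glass rod through the narrow mouth until the flange sits down on the rim, and let go of it without dropping it. Then take the vial by its glass body, lift it out of its wooden block and hold it still in the air in front of the bench microscope: upright, with the blue stone squarely facing the lens, centred on the lens's line of sight and about 70 mm from it. Keep the vial upright throughout, do not bump the microscope, leave the black stopper and the things lying around alone, and finish while still holding the vial there, stopper in place.

Things in the scene. Friction and masses are not known exactly. Their poses are not given: they have to be found in the camera images.
- stopper: copper-knobbed dauber stopper, loose, 25 g, upright in the rack, flange on the rack top. Origin: centre of the flange's underside; z up. Above it: flange 18 mm dia, 3 mm thick; round knob 14 mm dia from 3 to 18 mm. Below it: plug tapering from 7 to 5 mm dia over 8 mm, then a glass rod 5 mm dia with rounded tip 55 mm below the origin
- stopper_black: a like stopper with black knob and amber rod, in the other hole of the rack; same size and origin; stays there
- rack: pale wooden stopper rack, fixed, 60 x 156 mm, top at 82 mm above the table; origin under its centre on the table; two 12 mm holes in its top lie 38 mm either side of the centre along its y axis, one stopper in each
- vial: eight-sided clear glass vial with copper foot and wire, loose, 70 g, 25 mm across flats, 90 mm tall, open, standing in the block. Origin: centre of underside; z up; +x is the flat with the blue stone; a flat every 45 degrees. Grip it across two facing flats, 50 to 76 mm above the origin (bare straight glass); above that a shoulder and a round neck 17 mm dia
- vial_mouth (a point): centre of the vial's round mouth, level with the top of the rim, 90 mm above the vial's underside; bore 9 mm dia and 14 mm long, wider below; free depth 84 mm. z up, axes as the vial
- stone (a point): front of the domed blue stone (13 mm dia in a copper bezel) on the vial's +x flat: 17.5 mm in front of the vial's axis and 39 mm above its underside
- block: wooden work block, fixed, 70 x 70 x 30 mm; origin under its centre on the table. The vial stands in its round pocket, 30 mm dia and 18 mm deep (floor 12 mm above the table)
- scope: stand of the white digital microscope, fixed: base 130 x 90 x 15 mm, column 206 mm tall, 30 mm behind the origin (-x). Origin on the table; the microscope looks level along the stand's +x, its lens 100 mm ahead of the origin, clamped at a different height on the column each time
- lens (a point): centre of the microscope's lens, at the front end of its level barrel (35 mm dia, 100 mm long, reaching back along -x). +x is the line of sight, straight out of the lens; z up. Its height is that of the line of sight (115 to 170 mm above the table)
- bead_bowl: white bowl of beads, 127 mm dia, 56 mm tall; bystander; origin under its centre
- pliers_red: small red-handled pliers lying flat, 112 x 46 x 10 mm; bystander; origin under its centre
- masking_tape: roll of masking tape lying flat, 103 mm dia, 25 mm high; bystander; origin under its centre

How it is judged:
By the outcome, as a careful person would: the job done as asked, in the order asked, and still so for the second after the job is handed in, while the arm keeps its last pose, push and grip.
It also fails if it takes over 54 s, if anything falls off the work surface, if the arm or the gripper's body presses on something with over 40 N, if the wrist force passes 120 N, or if a joint passes its speed limit or range.

## Working session

There is one attempt and no reset: what is moved stays moved. The work goes in short steps, Python scripts to look and compute and a shell command to move; the robot and the scene stay as the last step left them, time stands still between calls to the robot, and variables do not carry over. Pictures are saved under pics/ and viewed, at most 10 in all, crops included, and the job is handed in when it is done.

```bash
mkdir -p pics; cat > h.py <<'E'
from station import r
import numpy as np, cv2
from scipy.spatial.transform import Rotation as R
def rot(o):
    o=np.array(o,float)
    return o if o.shape==(3,3) else (R.from_rotvec(o).as_matrix() if o.size==3 else R.from_quat(o).as_matrix())
def proj(c,P):
    p=rot(c["orientation"]).T@(np.array(P,float)-np.array(c["position"]))
    q=np.array(c["camera_matrix"])@np.array([p[0],-p[1],-p[2]]); return q[:2]/q[2]
def ray(c,uv):
    d=np.linalg.inv(np.array(c["camera_matrix"]))@np.array([uv[0],uv[1],1.])
    return np.array(c["position"],float), rot(c["orientation"])@np.array([d[0],-d[1],-d[2]])
def atz(c,uv,z):
    o,d=ray(c,uv); return o+d*(z-o[2])/d[2]
def tri(c1,u1,c2,u2):
    A=[];b=[]
    for c,u in((c1,u1),(c2,u2)):
        o,d=ray(c,u); d=d/np.linalg.norm(d); M=np.eye(3)-np.outer(d,d); A.append(M);b.append(M@o)
    return np.linalg.lstsq(np.vstack(A),np.hstack(b),rcond=None)[0]
E
python3 - <<'E'
from h import *
C={n:r.capture(n) for n in("side","top")}
for n,c in C.items():
    cv2.imwrite(f"pics/{n}0.png",c["color"]); print(n,{k:(v if not hasattr(v,'tolist') else np.round(v,3).tolist()) for k,v in c.items() if k!="color"})
for nm in "stopper stopper_black rack vial vial_mouth stone block scope lens bead_bowl pliers_red masking_tape".split():
    for n,c in C.items():
        for d in r.landmark_of(c,nm)[:2]: print(nm,n,np.round(d["location"],1).tolist(),round(float(d["p"]),2),proj(c,d["location"]).round().tolist())
s=r.observe();print(s["position"],s["tcp_rot"],s["time_s"],s["grip_width"])
E
```

```text
side {'camera_matrix': [[441.529, 0.0, 258.609], [0.0, 441.529, 190.318], [0.0, 0.0, 1.0]], 'position': [94.971, -924.149, 886.406], 'orientation': [0.912, -0.214, -0.46], 'shot': 1}
top {'camera_matrix': [[418.505, 0.0, 260.042], [0.0, 418.505, 196.264], [0.0, 0.0, 1.0]], 'position': [490.194, 18.192, 1422.54], 'orientation': [0.055, -0.037, -1.584], 'shot': 2}
stopper side [517.4, -331.6, 81.1] 0.58 [303.0, 278.0]
stopper top [512.5, -329.1, 82.2] 0.42 [374.0, 212.0]
stopper_black side [523.1, -258.8, 81.3] 0.56 [289.0, 258.0]
stopper_black side [513.3, -329.7, 80.6] 0.45 [301.0, 278.0]
stopper_black top [524.5, -258.9, 77.6] 0.47 [351.0, 209.0]
rack side [520.0, -296.9, 0.5] 0.85 [295.0, 290.0]
rack top [515.2, -288.3, -2.2] 0.67 [355.0, 212.0]
vial side [476.6, 3.3, 12.9] 0.56 [230.0, 224.0]
vial side [697.9, -234.1, -0.4] 0.47 [337.0, 251.0]
vial top [697.4, -234.2, -3.2] 0.64 [338.0, 159.0]
vial top [472.6, 2.5, 9.1] 0.41 [270.0, 226.0]
vial_mouth side [478.9, 3.2, 98.9] 0.68 [229.0, 201.0]
vial_mouth top [472.1, 2.6, 102.6] 0.37 [270.0, 226.0]
vial_mouth top [475.0, 0.2, 0.5] 
[... 447 characters left out ...]
1, 144.8] 0.9 [159.0, 134.0]
lens top [402.8, 399.8, 145.7] 0.81 [140.0, 251.0]
bead_bowl side [345.5, 249.1, -0.6] 0.91 [162.0, 197.0]
bead_bowl top [348.4, 243.6, 1.0] 0.82 [199.0, 264.0]
bead_bowl top [513.7, -330.0, 83.7] 0.45 [374.0, 212.0]
pliers_red side [697.2, -236.3, 3.1] 0.66 [337.0, 251.0]
pliers_red top [699.4, -235.7, -1.5] 0.48 [338.0, 158.0]
pliers_red top [472.3, 0.8, 9.7] 0.2 [270.0, 226.0]
masking_tape side [752.5, -113.4, -2.0] 0.98 [328.0, 221.0]
masking_tape side [478.2, 1.6, 101.2] 0.33 [229.0, 201.0]
masking_tape top [747.5, -112.6, 0.6] 0.92 [302.0, 145.0]
[228.83170923 608.39353092 196.23111912] [-5.62101202e-01 -3.09085741e+00 -9.62552594e-05] 1.3 92.17038712499655
```

View pics/side0.png

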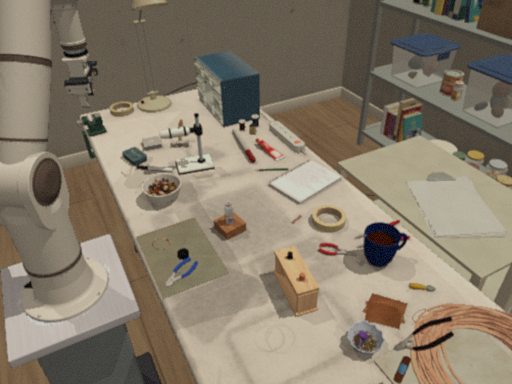

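View pics/top0.png

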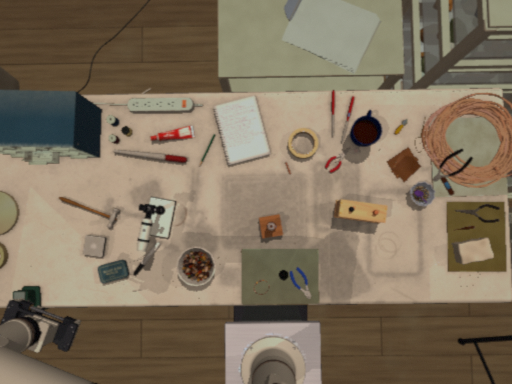

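Side view: copper stopper at about (302,277), black one at (291,257), vial in block at (229,215) and microscope lens at (160,133). Top view: copper knob at (374,211), vial at (270,226), lens at (140,250). This agrees with the networks' reports. Next I'll refine using masks.

```bash
python3 - <<'E'
from h import *
S=r.capture("side");T=r.capture("top")
for nm in("stopper","stopper_black","vial","stone","lens","rack","block"):
    for n,c in(("s",S),("t",T)):
        for d in r.masks_of(c,nm)[:2]:
            m=d["mask"];v,u=np.nonzero(m); print(nm,n,round(float(d["p"]),2),len(u),(u.mean().round(1),v.mean().round(1)),(u.min(),u.max(),v.min(),v.max()))
            if nm.startswith("stop"): print("   knob@92.5",atz(c,(u.mean(),v.mean()),92.5).round(1))
        for d in r.find_in(c,nm)[:1]: print("   find",np.round(d["location"],1),round(float(d["p"]),2))
a=S["color"][185:245,195:265];b=T["color"][200:250,245:300]
e=lambda i:cv2.resize(i,(390,390),interpolation=cv2.INTER_CUBIC)
c=S["color"][235:315,265:325];f=T["color"][190:240,330:390]
cv2.imwrite("pics/crop1.png",cv2.resize(np.vstack([np.hstack([e(a),e(b)]),np.hstack([e(c),e(f)])]),(600,600)))
E
```

```text
stopper s 0.51 216 (np.float64(333.7), np.float64(249.6)) (np.int64(318), np.int64(354), np.int64(243), np.int64(255))
   knob@92.5 [ 631.4 -298.1   92.5]
   find [ 511.3 -335.3   94.1] 0.46
stopper_black s 0.52 393 (np.float64(180.0), np.float64(132.1)) (np.int64(160), np.int64(202), np.int64(126), np.int64(138))
   knob@92.5 [498.7 468.2  92.5]
stopper_black t 0.67 368 (np.float64(302.9), np.float64(142.4)) (np.int64(288), np.int64(318), np.int64(128), np.int64(157))
   knob@92.5 [ 739.3 -106.7   92.5]
vial s 0.69 220 (np.float64(228.2), np.float64(213.3)) (np.int64(223), np.int64(233), np.int64(201), np.int64(224))
vial s 0.52 595 (np.float64(328.7), np.float64(218.6)) (np.int64(312), np.int64(345), np.int64(205), np.int64(233))
   find [468.5  -8.2  68.7] 0.67
vial t 0.53 27 (np.float64(271.6), np.float64(226.4)) (np.int64(269), np.int64(274), np.int64(224), np.int64(229))
vial t 0.51 567 (np.float64(146.4), np.float64(226.2)) (np.int64(137), np.int64(160), np.int64(204), np.int64(251))
   find [471.8  -0.9  86. ] 0.56
stone s 0.49 189 (np.float64(228.4), np.float64(213.1)) (np.i
[... 523 characters left out ...]
) (np.int64(267), np.int64(276), np.int64(222), np.int64(230))
   find [474.4 381.2 155.6] 0.92
rack s 0.76 1966 (np.float64(295.4), np.float64(281.1)) (np.int64(273), np.int64(318), np.int64(246), np.int64(315))
   find [ 513.9 -313.4   79. ] 0.86
rack t 0.76 890 (np.float64(360.9), np.float64(211.4)) (np.int64(335), np.int64(387), np.int64(200), np.int64(222))
   find [ 516.8 -285.4   81.4] 0.77
block s 0.56 474 (np.float64(229.5), np.float64(226.9)) (np.int64(214), np.int64(245), np.int64(215), np.int64(239))
   find [463.  -22.9  26.7] 0.76
block t 0.65 377 (np.float64(271.1), np.float64(225.8)) (np.int64(260), np.int64(282), np.int64(215), np.int64(237))
   find [471.9  -1.3  34.1] 0.71
```

View pics/crop1.png

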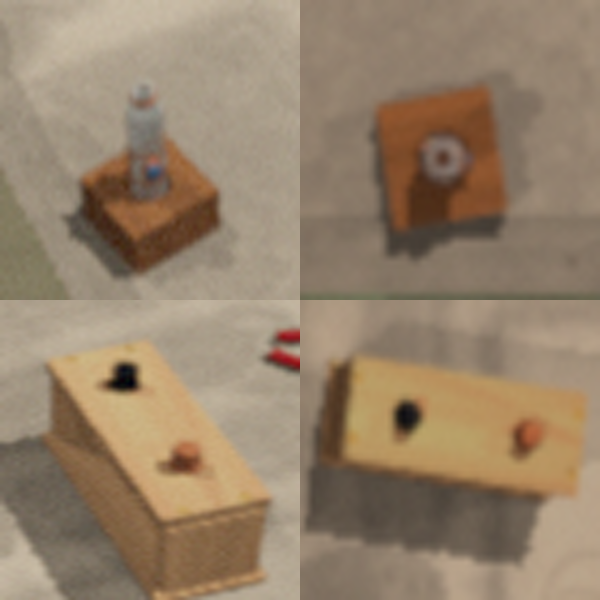

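The upscaled crops show: copper knob near side (302.4,276.3) and top (375.8,212.3); vial mouth near side (229,202.6) and top (271.6,226.3); stone at side (230.9,218.6), facing roughly -y. I'll triangulate these.

```bash
python3 - <<'E'
from h import *
S=r.capture("side");T=r.capture("top")
def cen(c,u0,v0,w,f):
    p=c["color"][v0-w:v0+w+1,u0-w:u0+w+1].astype(float);wt=np.clip(f(p),0,None);vv,uu=np.mgrid[v0-w:v0+w+1,u0-w:u0+w+1]
    return (wt*uu).sum()/wt.sum(),(wt*vv).sum()/wt.sum()
# copper: low green relative to red compared with wood
f=lambda p:(p[...,2]/(p[...,1]+1)-1.5)
for w in(3,4,5):
    a=cen(S,302,276,w,f);b=cen(T,375,212,w,f);X=tri(S,a,T,b);print("knob",np.round(a,1),np.round(b,1),X.round(1),atz(S,a,92.5).round(1),atz(T,b,92.5).round(1))
g=lambda p:60-p.max(-1)
a=cen(S,290,255,5,g);b=cen(T,351,209,5,g);print("black",np.round(a,1),np.round(b,1),atz(S,a,92.5).round(1),atz(T,b,92.5).round(1))
bl=lambda p:p[...,0]-p[...,2]-15
a=cen(S,231,218,4,bl);print("stone",np.round(a,1),atz(S,a,51).round(1), "proj axis pts",[proj(S,(473,2,z)).round(1).tolist() for z in(51,102)],proj(T,(473,2,102)).round(1))
print("mouth T",atz(T,(271.2,225.9),102).round(1),"S",atz(S,(228.8,202.2),102).round(1))
print(T["color"][221:232,265:279].mean(-1).astype(int))
E
```

```text
knob [301.6 277. ] [375.  212.1] [ 513.4 -332.    86.8] [ 511.  -336.5   92.5] [ 512.7 -330.2   92.5]
knob [301.7 277.3] [375.  212.1] [ 513.4 -332.2   86. ] [ 510.6 -337.3   92.5] [ 512.7 -330.2   92.5]
knob [301.7 277.3] [375.  212.1] [ 513.4 -332.2   86. ] [ 510.6 -337.3   92.5] [ 512.7 -330.2   92.5]
black [289.6 255.6] [350.8 209. ] [ 522.6 -262.3   92.5] [ 523.7 -254.1   92.5]
stone [230.5 219. ] [471.5 -18.3  51. ] proj axis pts [[228.0, 214.9], [227.0, 201.3]] [270.3 226.2]
mouth T [473.8  -0.8 102. ] S [475.8  -4.2 102. ]
[[ 85  85  83  77  75  75  71  71  73  75  77  76  76  75]
 [ 84  83  80  78  78  77  77  74  74  71  73  75  76  75]
 [ 81  79  80  97 107 106 107 109  95  74  68  75  76  79]
 [ 78  77  89 108 111 113 113 120 118  98  71  74  73  73]
 [ 74  67  79 103 105  86  77 104 124 109  84  79  78  78]
 [ 74  63  73 101 100  73  62  90 110 105  91  86  84  84]
 [ 79  68  72  96 103  89  84 104 117 100  87  84  90  88]
 [ 78  64  62  84 101 108 111 114 107  87  75  83  90  92]
 [ 71  50  50  65  79  86  89  85  74  64  73  86  89  91]
 [ 66  52  47  51  55  61  69  65  54  56  70  85  88  87]
 [ 53  52  52  49  51  48  50  50  55  62  73  82  84  82]]
```

```bash
python3 -m jog '{"xyz":[[0.01,-0.02,0.03],[0.02,-0.055,0.01],[0.02,-0.055,0],[0.02,-0.055,0],[0.02,-0.055,0],[0.02,-0.055,0],[0.02,-0.055,0],[0.02,-0.055,0],[0.02,-0.055,0],[0.02,-0.055,0],[0.02,-0.055,0],[0.02,-0.055,0]],"roll":[0,0,0,0,0,0,0,0,0,0,0,0],"fingers":[0.05,0.05,0.05,0.05,0.05,0.05,0.05,0.05,0.05,0.05,0.05,0.05]}' 10
```

```text
time_s: 4.4
position: [459.4, -18.3, 236.7]
tcp_rot: [0.561, 3.09, 0.001]
force: [0.4, 0.6, 0.4]
grip_width: 50.2
grasp_force: 0.0
```

```bash
python3 -m jog '{"xyz":[[0.009,-0.052,0],[0.009,-0.052,0],[0.009,-0.052,-0.01],[0.009,-0.053,-0.02],[0.009,-0.053,-0.02],[0.009,-0.052,-0.025],[0,0,-0.035],[0,0,-0.025],[0,0,-0.012],[0,0,0],[0,0,0]],"roll":[0,0,0,0,0,0,0,0,0,0,0],"fingers":[0.05,0.05,0.05,0.05,0.05,0.05,0.05,0.05,0.05,0.05,0.05]}' 8
python3 - <<'E'
from h import *
S=r.capture("side")
cv2.imwrite("pics/pre.png",cv2.resize(S["color"][210:320,240:370],None,fx=4.5,fy=4.5,interpolation=cv2.INTER_CUBIC))
E
```

```text
time_s: 5.78
position: [513.8, -331.0, 90.5]
tcp_rot: [0.561, 3.089, -0.001]
force: [0.0, 0.2, -0.2]
grip_width: 49.9
grasp_force: 0.0
```

View pics/pre.png

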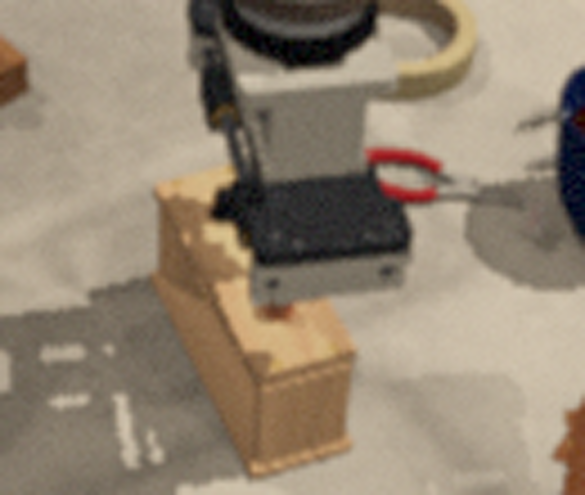

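The knob shows at crop (278,310) under the gripper's lower edge, so I'll check projections and crop the fingers more closely.

```bash
python3 - <<'E'
from h import *
S=r.capture("side");T=r.capture("top");s=r.observe()
p=np.array(s["position"]);M=rot(s["tcp_rot"]);print(p,M.round(2))
y=M[:,1];x=M[:,0]
im=cv2.resize(S["color"][230:300,260:350],None,fx=8,fy=8,interpolation=cv2.INTER_CUBIC)
for q,c in((p,(0,255,0)),(p+25*y,(255,0,0)),(p-25*y,(255,0,0)),(p+10*x,(0,0,255)),((513,-332,92.5),(255,255,0))):
    u=proj(S,q);print(u.round(1)); cv2.circle(im,tuple(int(a) for a in ((u-[260,230]+.5)*8)),4,c,-1)
cv2.imwrite("pics/pre2.png",im)
E
```

```text
[ 513.67923641 -330.95054223   90.50917441] [[-0.94  0.35  0.  ]
 [ 0.35  0.94 -0.  ]
 [-0.   -0.   -1.  ]]
[301.3 275.6]
[299.2 267.9]
[303.5 283.6]
[297.2 276.1]
[301.3 275.4]
```

View pics/pre2.png

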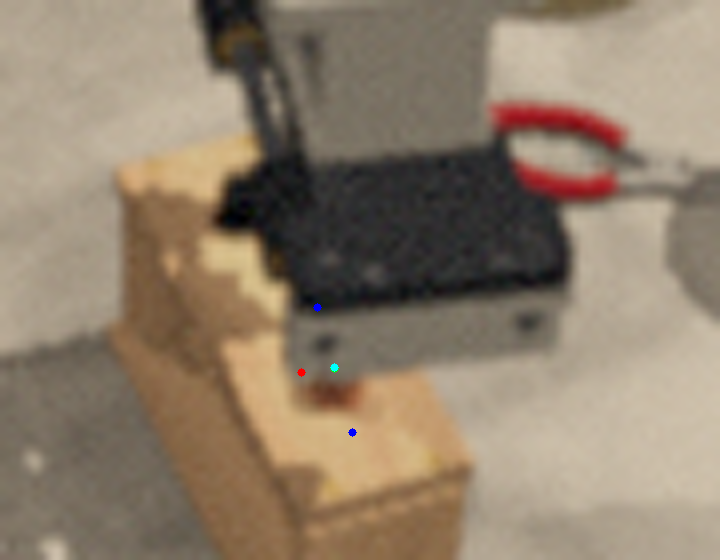

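```bash
python3 -m jog '{"xyz":[[0,0,-0.003],[0,0,0],[0,0,0],[0,0,0],[0,0,0],[0,0,0]],"roll":[0,0,0,0,0,0],"fingers":[0.03,0.01,0.01,0.01,0.01,0.01]}' 5
python3 - <<'E'
from h import *
S=r.capture("side");T=r.capture("top")
a=cv2.resize(S["color"][225:300,260:350],(600,500),interpolation=cv2.INTER_CUBIC)
cv2.imwrite("pics/g1.png",a)
E
```

```text
time_s: 6.68
position: [512.8, -330.6, 86.2]
tcp_rot: [-0.562, -3.091, -0.0]
force: [0.5, -0.6, -0.1]
grip_width: 10.0
grasp_force: 0.0
```

View pics/g1.png

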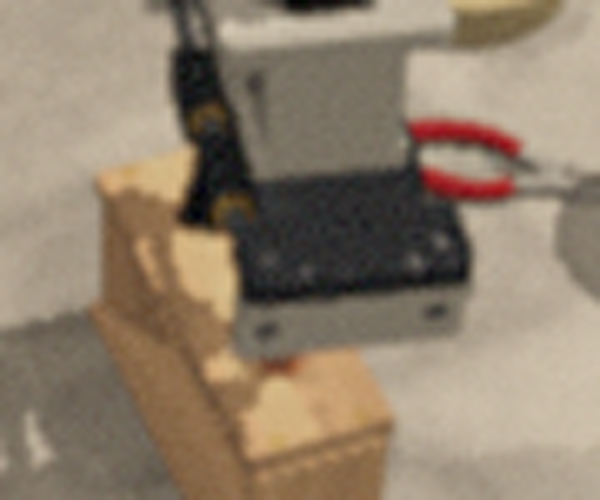

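The gripper closed to 10 mm with no contact, so it missed the knob. The picture shows a linkage finger at left (235,210) and the knob still free at (278,362). I need a wider look from both cameras.

```bash
python3 - <<'E'
from h import *
S=r.capture("side");T=r.capture("top");s=r.observe()
p=np.array(s["position"]);M=rot(s["tcp_rot"])
def view(c,u0,v0,w,h,k):
    im=cv2.resize(c["color"][v0:v0+h,u0:u0+w],None,fx=k,fy=k,interpolation=cv2.INTER_CUBIC)
    for q,col in((p,(0,255,0)),(p+30*M[:,1],(255,0,0)),(p-30*M[:,1],(255,0,0)),(p+[0,0,66],(255,0,255))):
        cv2.circle(im,tuple(int(a) for a in ((proj(c,q)-[u0,v0]+.5)*k)),3,col,-1)
    return im
a=view(S,230,150,130,165,3.6);b=view(T,320,150,100,165*1,3.6)
cv2.imwrite("pics/g2.png",np.hstack([a[:590],b[:590]])[:, :800]);print(a.shape,b.shape)
E
```

```text
(594, 468, 3) (594, 360, 3)
```

View pics/g2.png

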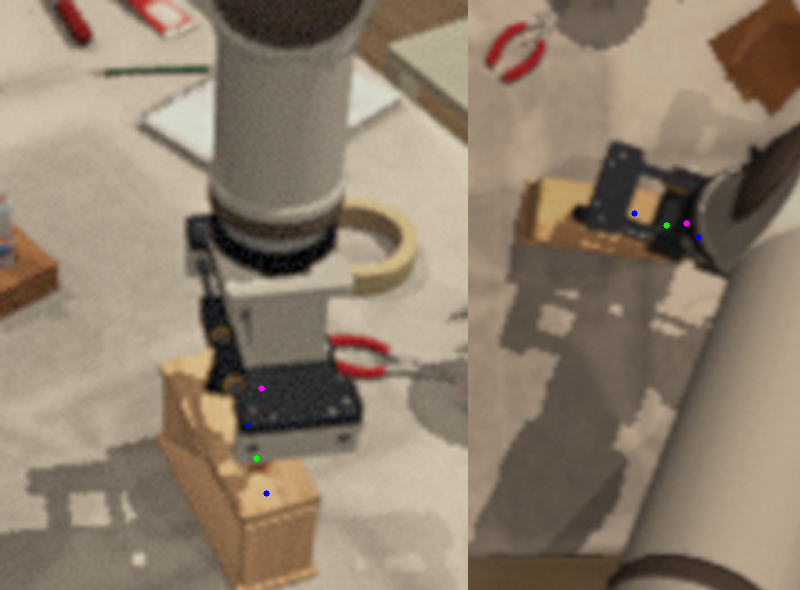

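The body plates sit about 11 mm toward +x of the reported TCP in both views, and the knob lies off the pads on the -x side. I'll open, shift along tool x, and close again.

```bash
python3 -m jog '{"xyz":[[0,0,0.001],[0,0,0],[-0.005,0.002,0],[-0.005,0.002,0],[0,0,0],[0,0,0],[0,0,0],[0,0,0],[0,0,0]],"roll":[0,0,0,0,0,0,0,0,0],"fingers":[0.05,0.05,0.05,0.05,0.05,0.01,0.01,0.01,0.01]}' 5
```

```text
time_s: 8.0
position: [502.9, -326.6, 87.2]
tcp_rot: [-0.562, -3.091, -0.0]
force: [-0.0, -0.6, -0.9]
grip_width: 14.8
grasp_force: 0.0
```

```bash
python3 -m jog '{"xyz":[[0,0,0],[0,0,0],[0,0,0]],"roll":[0,0,0],"fingers":[0.01,0.01,0.01]}' 5
```

```text
time_s: 8.38
position: [502.8, -326.6, 87.2]
tcp_rot: [-0.562, -3.091, -0.0]
force: [0.7, -0.3, -1.2]
grip_width: 10.0
grasp_force: 0.0
```

```bash
python3 -m jog '{"xyz":[[0,0,0],[0,0,0.03],[0,0,0.03],[0,0,0.04],[0,0,0],[0,0,0]],"roll":[0,0,0,0,0,0],"fingers":[0.03,0.09,0.09,0.09,0.09,0.09]}' 5
python3 - <<'E'
from h import *
import pickle
s=r.observe();pickle.dump((r.capture("side"),r.capture("top"),s),open("o.pkl","wb"))
E
python3 -m jog '{"xyz":[[0,0,0],[0,0,0],[0,0,0],[0,0,0],[0,0,0],[0,0,0]],"roll":[0,0,0,0,0,0],"fingers":[0,0,0,0,0,0]}' 5
python3 - <<'E'
from h import *
import pickle
S0,T0,_=pickle.load(open("o.pkl","rb"));S=r.capture("side");T=r.capture("top");s=r.observe()
p=np.array(s["position"]);M=rot(s["tcp_rot"]);print(p,s["grip_width"])
def view(c,u0,v0,w,h,k):
    im=cv2.resize(c["color"][v0:v0+h,u0:u0+w],None,fx=k,fy=k,interpolation=cv2.INTER_CUBIC)
    for q,col in((p,(0,255,0)),(p+46*M[:,1],(255,0,0)),(p-46*M[:,1],(255,0,0)),(p+[0,0,66],(255,0,255))):
        cv2.circle(im,tuple(int(a) for a in ((proj(c,q)-[u0,v0]+.5)*k)),2,col,-1)
    return im
f=lambda A,B:np.hstack([view(A,255,180,90,110,2.7)[:297],view(B,320,165,90,110,2.7)[:297]])
d=lambda A,B:{**A,"color":cv2.absdiff(A["color"],B["color"])}
im=np.vstack([np.hstack([view(S0,250,190,100,112,2.65)[:296],view(S,250,190,100,112,2.65)[:296],view(d(S0,S),250,190,100,112,2.65)[:296]]),
 np.hstack([view(T0,320,160,100,112,2.65)[:296],view(T,320,160,100,112,2.65)[:296],view(d(T0,T),320,160,100,112,2.65)[:296]])])
cv2.imwrite("pics/d.png",im);print(im.shape)
E
```

```text
time_s: 9.12
position: [502.6, -326.4, 186.9]
tcp_rot: [-0.562, -3.091, -0.0]
force: [0.3, 0.7, -0.6]
grip_width: 65.2
grasp_force: 0.0
time_s: 9.98
position: [502.8, -326.6, 187.3]
tcp_rot: [0.562, 3.091, 0.0]
force: [0.5, -0.3, 0.3]
grip_width: 22.7
grasp_force: 0.0
[ 502.8283719  -326.62004148  187.24997134] 14.619276610695644
(592, 795, 3)
```

View pics/d.png

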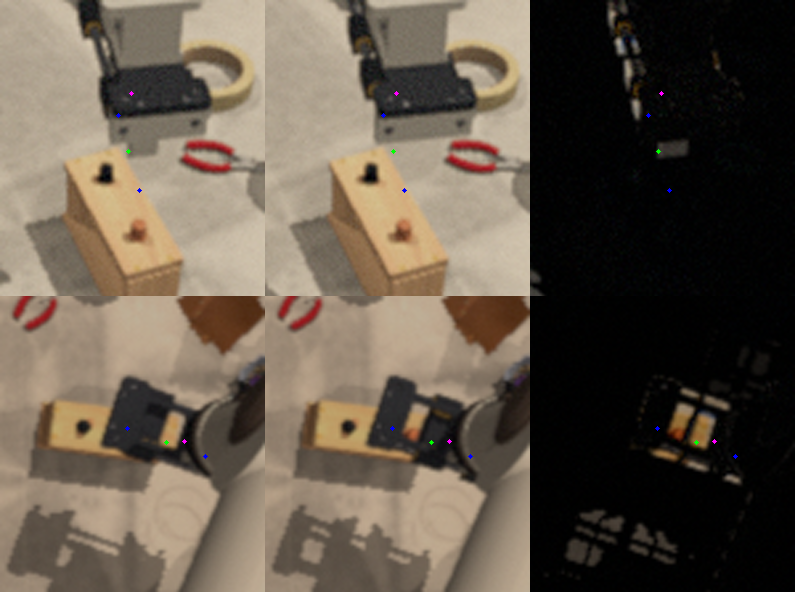

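The diff shows the real fingers about +15 mm x and +25 mm y from the reported TCP: in the top view the gap is at (147,430) against the marker at (166,442), and in the side view the near tip is at (140,150) against an expected (136,178). That fits a base yaw error of about 0.05 rad. I'll apply the correction (-6.5,-31) and grip.

```bash
python3 -m jog '{"xyz":[[-0.003,-0.015,0],[-0.003,-0.016,0],[0,0,0],[0,0,-0.04],[0,0,-0.035],[0,0,-0.02],[0,0,-0.0045],[0,0,0],[0,0,0]],"roll":[0,0,0,0,0,0,0,0,0],"fingers":[0.06,0.06,0.06,0.06,0.06,0.05,0.01,0.01,0.01]}' 5
python3 -m jog '{"xyz":[[0,0,0],[0,0,0],[0,0,0]],"roll":[0,0,0],"fingers":[0.01,0.01,0.01]}' 5
```

```text
time_s: 11.2
position: [497.8, -358.3, 89.2]
tcp_rot: [0.562, 3.089, -0.001]
force: [-1.4, -0.5, 0.1]
grip_width: 24.8
grasp_force: 0.0
time_s: 11.58
position: [496.9, -357.6, 88.0]
tcp_rot: [0.562, 3.091, -0.0]
force: [-0.4, -1.0, 0.0]
grip_width: 10.0
grasp_force: 0.0
```

```bash
python3 - <<'E'
from h import *
import pickle
s=r.observe();pickle.dump((r.capture("side"),r.capture("top"),s),open("o.pkl","wb"))
E
python3 -m jog '{"xyz":[[0,0,0],[0,0,0],[0,0,0],[0,0,0],[0,0,0],[0,0,0]],"roll":[0,0,0,0,0,0],"fingers":[0.06,0.06,0.06,0.06,0.06,0.06]}' 5
python3 - <<'E'
from h import *
import pickle
S0,T0,_=pickle.load(open("o.pkl","rb"));S=r.capture("side");T=r.capture("top");s=r.observe()
p=np.array(s["position"]);M=rot(s["tcp_rot"]);print(p,s["grip_width"])
def view(c,u0,v0,w,h,k):
    im=cv2.resize(c["color"][v0:v0+h,u0:u0+w],None,fx=k,fy=k,interpolation=cv2.INTER_CUBIC)
    for q,col in((p,(0,255,0)),(p+30*M[:,1],(255,0,0)),(p-30*M[:,1],(255,0,0)),((513,-332,92.5),(255,255,0))):
        cv2.circle(im,tuple(int(a) for a in ((proj(c,q)-[u0,v0]+.5)*k)),2,col,-1)
    return im
d=lambda A,B:{**A,"color":np.clip(cv2.absdiff(A["color"],B["color"])*2.,0,255).astype(np.uint8)}
a=(255,220,75,84,3.5);b=(335,170,75,84,3.5)
im=np.vstack([np.hstack([view(S0,*a),view(S,*a),view(d(S0,S),*a)]),np.hstack([view(T0,*b),view(T,*b),view(d(T0,T),*b)])])
cv2.imwrite("pics/d2.png",im);print(im.shape)
E
```

```text
time_s: 12.42
position: [496.8, -357.6, 87.7]
tcp_rot: [-0.562, -3.091, 0.0]
force: [0.5, -0.2, 0.2]
grip_width: 59.4
grasp_force: 0.0
[ 496.83193568 -357.58208046   87.71317253] 59.7453702092083
(588, 786, 3)
```

View pics/d2.png

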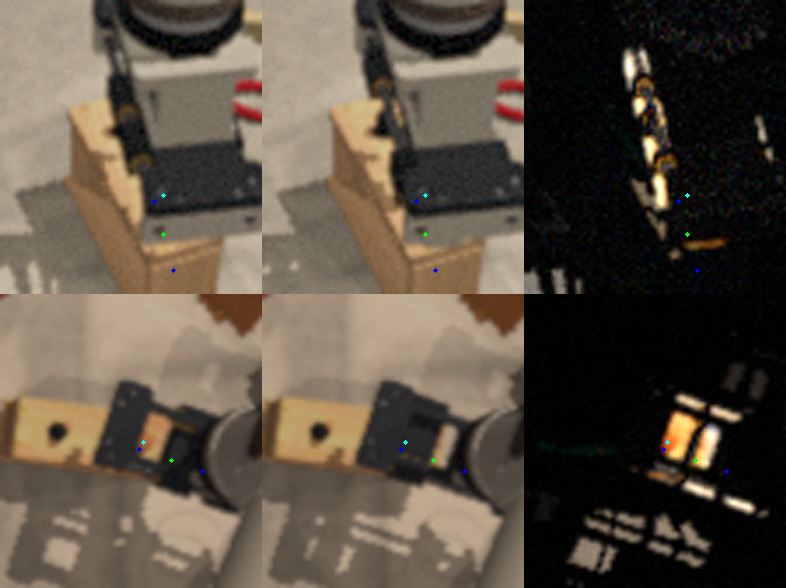

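The diff shows the near fingertip at side px about (306.7,290), in line with the reported x,y but much higher than expected. So the fingertips may be some 40 mm above the reported TCP, closing over the knob. I'll compute how far.

```bash
python3 - <<'E'
from h import *
S=r.capture("side");s=r.observe();p=np.array(s["position"]);M=rot(s["tcp_rot"])
for h in(30,40,49):
    for dz in(0,15,30,45,60): print(h,dz,proj(S,p-h*M[:,1]+[0,0,dz]).round(1))
# body near-end lower edge corners for half-length L at z+66
for L in(95,65): print("body",L,[proj(S,p-L*M[:,1]+k*37.5*M[:,0]+[0,0,66]).round(1).tolist() for k in(-1,1)])
T=r.capture("top");print("top +y finger",[proj(T,p+k*M[:,1]+[0,0,z]).round(1).tolist() for k in(30,49) for z in(0,45,100)])
E
```

```text
30 0 [304.  296.7]
30 15 [304.3 292.4]
30 30 [304.6 287.9]
30 45 [305.  283.4]
30 60 [305.3 278.8]
40 0 [304.9 300.2]
40 15 [305.3 295.8]
40 30 [305.6 291.4]
40 45 [305.9 286.9]
40 60 [306.3 282.3]
49 0 [305.8 303.4]
49 15 [306.1 299. ]
49 30 [306.5 294.6]
49 45 [306.8 290. ]
49 60 [307.2 285.4]
body 95 [[329.8, 298.4], [294.3, 302.5]]
body 65 [[326.2, 287.4], [291.6, 291.2]]
top +y finger [[374.5, 213.8], [378.3, 213.6], [383.3, 213.3], [368.8, 211.8], [372.4, 211.5], [377.2, 211.1]]
```

Body edge, fingertip and top view all agree: x,y are right and the true tips are about 40–45 mm above the reported z. I'll go over the knob and feel for the rack top carefully with open fingers.

```bash
python3 -m jog '{"xyz":[[0.008,0.0125,0],[0.0075,0.0125,0],[0,0,-0.015],[0,0,-0.01],[0,0,-0.005],[0,0,-0.003],[0,0,-0.003],[0,0,0]],"roll":[0,0,0,0,0,0,0,0],"fingers":[0.05,0.05,0.05,0.05,0.05,0.05,0.05,0.05]}' 5
```

```text
time_s: 13.62
position: [512.4, -333.0, 52.0]
tcp_rot: [0.563, 3.09, -0.0]
force: [0.1, 0.1, -0.3]
grip_width: 50.2
grasp_force: 0.0
```

```bash
python3 - <<'E'
from h import *
S=r.capture("side");s=r.observe();p=s["position"];print(p)
np.set_printoptions(linewidth=200)
# copper visibility + position
q=S["color"].astype(float);m=(q[...,2]/(q[...,1]+1)-1.5).clip(0);print((m[268:284,294:312]*100).astype(int))
E
```

```text
[ 512.49392512 -332.92824155   51.97685509]
[[0 0 0 0 0 0 0 0 0 0 0 0 0 0 0 0 0 0]
 [0 0 0 0 0 0 0 0 0 0 0 0 0 0 0 0 0 0]
 [0 0 0 0 0 0 0 0 0 0 0 0 0 0 0 0 0 0]
 [0 0 0 0 0 0 0 0 0 0 0 0 0 0 0 0 0 0]
 [0 0 0 0 0 0 0 0 0 0 0 0 0 0 0 0 0 0]
 [0 0 0 0 0 0 0 0 0 0 0 0 0 0 0 0 0 0]
 [0 0 0 0 0 0 0 0 0 0 0 0 0 0 0 0 0 0]
 [0 0 0 0 0 0 0 0 0 0 0 0 0 0 0 0 0 0]
 [0 0 0 0 0 0 0 0 0 0 0 0 0 0 0 0 0 0]
 [0 0 0 0 0 0 0 0 0 0 0 0 0 0 0 0 0 0]
 [0 0 0 0 0 0 0 0 0 0 0 0 0 0 0 0 0 0]
 [0 0 0 0 0 0 0 0 0 0 0 0 0 0 0 0 0 0]
 [0 0 0 0 0 0 0 0 0 0 0 0 0 0 0 0 0 0]
 [0 0 0 0 0 0 0 0 0 0 0 0 0 0 0 0 0 0]
 [0 0 0 0 0 0 0 0 0 0 0 0 0 0 0 0 0 0]
 [0 0 0 0 0 0 0 0 0 0 0 0 0 0 0 0 0 0]]
```

At reported z=52, 30 mm below the rack top, nothing has touched, so the z offset is confirmed. Continuing gently.

```bash
python3 -m jog '{"xyz":[[0,0,-0.002],[0,0,-0.002],[0,0,-0.002],[0,0,0]],"roll":[0,0,0,0],"fingers":[0.05,0.05,0.05,0.05]}' 5;  python3 -m jog '{"xyz":[[0,0,-0.002],[0,0,0]],"roll":[0,0],"fingers":[0.05,0.05]}' 5;python3 -m jog '{"xyz":[[0,0,-0.002],[0,0,0]],"roll":[0,0],"fingers":[0.05,0.05]}' 5
```

```text
time_s: 14.18
position: [512.7, -333.0, 51.6]
tcp_rot: [0.562, 3.089, 0.001]
force: [-13.2, 8.2, 40.9]
grip_width: 50.0
grasp_force: 20.5
time_s: 14.42
position: [512.8, -333.0, 51.4]
tcp_rot: [0.562, 3.089, 0.002]
force: [-18.0, 11.6, 53.4]
grip_width: 50.0
grasp_force: 27.3
time_s: 14.68
position: [512.8, -333.0, 51.4]
tcp_rot: [0.562, 3.088, 0.002]
force: [-22.8, 16.2, 68.6]
grip_width: 49.9
grasp_force: 34.1
```

Contact was at reported z≈51.8, so tips on the rack top (82) means an offset of about +30 mm. I pressed further than I meant to, to 69 N. Backing off now to tips 5 mm above the rack, then closing.

```bash
python3 -m jog '{"xyz":[[0,0,0.010],[0,0,0.005],[0,0,0],[0,0,0]],"roll":[0,0,0,0],"fingers":[0.05,0.05,0.05,0.05]}' 5; python3 -m jog '{"xyz":[[0,0,0],[0,0,0],[0,0,0],[0,0,0],[0,0,0]],"roll":[0,0,0,0,0],"fingers":[0.01,0.01,0.01,0.01,0.01]}' 5
```

```text
time_s: 15.18
position: [511.7, -332.2, 55.6]
tcp_rot: [-0.562, -3.089, -0.001]
force: [-0.2, -0.3, -0.0]
grip_width: 50.1
grasp_force: 0.0
time_s: 15.8
position: [512.3, -332.6, 56.7]
tcp_rot: [-0.562, -3.091, -0.0]
force: [0.1, 0.2, -0.7]
grip_width: 13.6
grasp_force: 5.0
```

Gripped the knob (13.6 mm). Now I'll open, turn about 80° and regrip so it is centred in both directions.

```bash
python3 -m jog '{"xyz":[[0,0,0],[0,0,0],[0,0,0],[0,0,0],[0,0,0],[0,0,0],[0,0,0],[0,0,0],[0,0,0],[0,0,0],[0,0,0],[0,0,0]],"roll":[0,0,-0.175,-0.175,-0.175,-0.175,-0.175,-0.175,-0.175,-0.175,0,0],"fingers":[0.035,0.035,0.035,0.035,0.035,0.035,0.035,0.035,0.035,0.035,0.01,0.01]}' 10; python3 -m jog '{"xyz":[[0,0,0],[0,0,0],[0,0,0]],"roll":[0,0,0],"fingers":[0.01,0.01,0.01]}' 10
```

```text
time_s: 17.3
position: [512.4, -332.5, 56.7]
tcp_rot: [-2.417, -2.006, 0.0]
force: [-0.2, 0.0, 0.1]
grip_width: 19.6
grasp_force: 0.0
time_s: 17.68
position: [512.3, -332.7, 56.8]
tcp_rot: [2.421, 2.002, 0.0]
force: [-0.2, 0.6, 0.4]
grip_width: 13.4
grasp_force: 10.0
```

Both grips are good. Before carrying it, I'll refine the mouth position while the view is clear.

```bash
python3 - <<'E'
from h import *
T=[r.capture("top") for _ in range(3)];S=[r.capture("side") for _ in range(3)]
t=np.mean([c["color"].astype(float) for c in T],0);s=np.mean([c["color"].astype(float) for c in S],0)
T,S=T[-1],S[-1]
np.set_printoptions(linewidth=220)
# greyness: blue relative to red is high on glass, low on wood
g=lambda i:i[...,0]/(i[...,2]+1)
a=t[219:233,263:281];print((g(a)*100).astype(int));print(a.mean(-1).astype(int))
b=s[196:226,220:240];print((g(b)*100).astype(int));print(b.mean(-1).astype(int))
for q in((473.5,0,102),(473.5,0,30),(473.5,0,12)): print(q,proj(T,q).round(2),proj(S,q).round(2))
for nm in("vial_mouth","vial","block"):
  for n,c in(("s",S),("t",T)):
    d=r.landmark_of(c,nm)
    if d: print(nm,n,np.round(d[0]["location"],1),round(float(d[0]["p"]),2))
E
```

```text
[[33 32 32 33 33 32 32 32 33 33 32 31 32 32 31 33 36 57]
 [33 32 32 33 31 32 32 32 31 31 31 31 32 31 32 32 34 50]
 [32 32 32 32 32 33 33 36 36 34 33 32 33 32 32 32 33 45]
 [32 32 32 32 33 42 53 58 60 57 47 37 32 32 32 31 33 45]
 [32 32 32 33 42 56 68 76 77 76 70 52 34 31 33 30 33 44]
 [32 32 31 35 53 66 76 79 78 78 74 67 46 36 33 32 31 39]
 [32 32 32 36 61 72 72 66 62 72 74 68 60 48 33 31 32 36]
 [32 32 31 37 64 75 73 55 48 70 76 68 68 58 35 32 32 35]
 [32 32 32 37 60 73 73 68 67 78 78 64 56 47 34 32 33 33]
 [32 31 32 35 52 66 75 78 79 81 77 59 46 38 33 32 32 34]
 [32 32 32 33 37 59 70 74 73 72 66 47 34 33 33 33 32 32]
 [32 32 31 30 33 37 49 56 62 59 46 34 32 32 32 33 32 31]
 [32 33 32 32 32 32 33 34 36 36 32 32 33 32 32 33 33 32]
 [32 33 32 30 33 31 30 32 33 31 31 32 32 32 33 32 31 32]]
[[ 93  92  90  91  90  88  87  85  85  84  83  81  77  71  70  72  74  91]
 [ 89  88  86  86  84  83  82  80  76  77  77  74  72  71  72  72  74  85]
 [ 84  83  84  84  81  78  72  73  70  67  71  70  72  71  71  71  72  80]
 [ 82  83  82  81  76  75  75  78  78  75  73  67  69  71  71  72  73  81]
 
[... 5378 characters left out ...]
 89  95 100 104 109]
 [ 58  62  63  59  60  71  94  97  91  85  95  98 104  98  83  86  89  96  92  97]
 [ 63  64  60  62  60  70  90  93  90  92  95  98 101  99  92  92  93  92  92  91]
 [ 63  61  67  73  65  67  76  82  85  90  94 100  97  95  90  92  95  92  94  94]
 [ 82  77  81  93  80  77  80  83  90  97 103 103  99  94  92  93  95  94  92  93]]
(473.5, 0, 102) [270.94 225.99] [227.44 201.64]
(473.5, 0, 30) [270.64 225.72] [228.81 220.69]
(473.5, 0, 12) [270.57 225.66] [229.14 225.26]
vial_mouth s [477.6   3.4 101.7] 0.61
vial_mouth t [473.3  -1.   99.7] 0.56
vial s [475.1   2.   15.1] 0.7
vial t [471.5  -0.7  10.1] 0.47
block s [476.8   0.    2.7] 0.63
block t [474.8   1.2   2.7] 0.65
```

Vial mouth is at about x=473.5, y=-0.5 (hole at top px (270.7,226), side px (228,202)). Lifting the stopper and carrying it over.

```bash
python3 -m jog '{"xyz":[[0,0,0.02],[0,0,0.03],[0,0,0.03],[0,0,0.03],[-0.004,0.035,0],[-0.006,0.052,0],[-0.006,0.052,0],[-0.006,0.052,0],[-0.006,0.052,0],[-0.006,0.052,0],[-0.005,0.037,0],[0,0,0]],"roll":[0,0,0,0,0,0,0,0,0,0,0,0],"fingers":[0.01,0.01,0.01,0.01,0.01,0.01,0.01,0.01,0.01,0.01,0.01,0.01]}' 12
python3 - <<'E'
from h import *
S=[r.capture("side") for _ in range(3)];s=r.observe();p=np.array(s["position"]);print(p,s["grip_width"],s["grasp_force"],s["tcp_rot"])
i=np.mean([c["color"].astype(float) for c in S],0);S=S[-1]
for dz in(25,-30): print("stopper z",dz+p[2],proj(S,p+[0,0,dz]).round(1))
cv2.imwrite("pics/over.png",cv2.resize(i[165:235,195:275].astype(np.uint8),(640,560),interpolation=cv2.INTER_CUBIC))
E
```

```text
time_s: 19.77
position: [473.4, 2.8, 167.8]
tcp_rot: [-2.415, -2.009, -0.003]
force: [0.3, -0.5, 0.7]
grip_width: 13.2
grasp_force: 12.0
[473.81618138  -1.75632728 167.57119803] 13.357947832011984 11.99982538819313 [2.42156019e+00 1.99982987e+00 1.54153287e-03]
stopper z 192.57119803462828 [226. 176.]
stopper z 137.57119803462828 [227.1 192. ]
```

View pics/over.png

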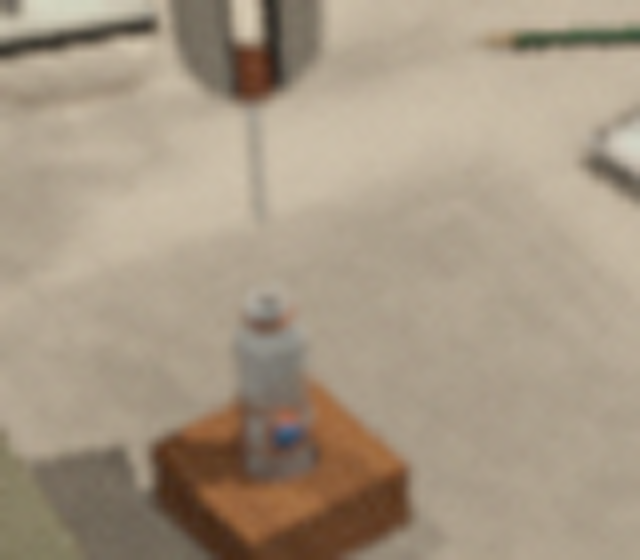

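The rod tip is at crop (261,220), exactly where the calibration predicts. Extending its line meets the mouth at (266,300), so it is aligned to within about 1 mm. Lowering, gently around the rim.

```bash
python3 -m jog '{"xyz":[[0,0,-0.012],[0,0,-0.012],[0,0,-0.010],[0,0,-0.003],[0,0,-0.003],[0,0,0]],"roll":[0,0,0,0,0,0],"fingers":[0.01,0.01,0.01,0.01,0.01,0.01]}' 12
```

```text
time_s: 20.68
position: [473.4, -0.6, 126.7]
tcp_rot: [-2.421, -2.002, 0.0]
force: [-0.2, -0.7, -0.1]
grip_width: 13.1
grasp_force: 12.0
```

```bash
python3 -m jog '{"xyz":[[0,0,-0.003],[0,0,0]],"roll":[0,0],"fingers":[0.01,0.01]}' 12
```

```text
time_s: 20.92
position: [473.2, -0.6, 123.7]
tcp_rot: [-2.421, -2.002, -0.0]
force: [0.3, -0.1, -0.2]
grip_width: 13.0
grasp_force: 12.0
```

```bash
python3 -m jog '{"xyz":[[0,0,-0.003],[0,0,-0.003],[0,0,-0.003],[0,0,0]],"roll":[0,0,0,0],"fingers":[0.01,0.01,0.01,0.01]}' 12
```

```text
time_s: 21.42
position: [473.0, -0.6, 114.4]
tcp_rot: [-2.421, -2.002, 0.001]
force: [-0.7, 0.0, -0.7]
grip_width: 13.3
grasp_force: 12.0
```

```bash
python3 -m jog '{"xyz":[[0,0,-0.004],[0,0,-0.004],[0,0,-0.004],[0,0,-0.004],[0,0,-0.004],[0,0,-0.003],[0,0,0]],"roll":[0,0,0,0,0,0,0],"fingers":[0.01,0.01,0.01,0.01,0.01,0.01,0.01]}' 12
```

```text
time_s: 22.3
position: [473.1, -0.7, 91.5]
tcp_rot: [-2.421, -2.002, 0.001]
force: [-0.2, 0.3, -0.3]
grip_width: 13.4
grasp_force: 12.0
```

```bash
python3 -m jog '{"xyz":[[0,0,-0.004],[0,0,-0.003],[0,0,-0.002],[0,0,0]],"roll":[0,0,0,0],"fingers":[0.01,0.01,0.01,0.01]}' 12
```

```text
time_s: 22.8
position: [473.2, -0.7, 82.6]
tcp_rot: [-2.421, -2.002, 0.0]
force: [0.4, 0.6, -0.5]
grip_width: 13.2
grasp_force: 12.0
```

```bash
python3 -m jog '{"xyz":[[0,0,-0.002],[0,0,-0.001],[0,0,0]],"roll":[0,0,0],"fingers":[0.01,0.01,0.01]}' 12
```

```text
time_s: 23.18
position: [473.3, -0.6, 79.7]
tcp_rot: [-2.421, -2.002, 0.0]
force: [0.3, -1.3, -0.6]
grip_width: 13.3
grasp_force: 12.0
```

```bash
python3 -m jog '{"xyz":[[0,0,-0.002],[0,0,0]],"roll":[0,0],"fingers":[0.01,0.01]}' 12
```

```text
time_s: 23.42
position: [473.2, -0.6, 77.6]
tcp_rot: [-2.421, -2.002, 0.0]
force: [-0.3, -1.1, 1.3]
grip_width: 13.6
grasp_force: 12.0
```

```bash
python3 -m jog '{"xyz":[[0,0,-0.001],[0,0,0]],"roll":[0,0],"fingers":[0.01,0.01]}' 12
```

```text
time_s: 23.68
position: [473.4, -0.6, 76.7]
tcp_rot: [2.421, 2.002, 0.0]
force: [0.0, 0.8, -0.5]
grip_width: 13.5
grasp_force: 12.0
```

```bash
python3 -m jog '{"xyz":[[0,0,-0.001],[0,0,0]],"roll":[0,0],"fingers":[0.01,0.01]}' 12
```

```text
time_s: 23.92
position: [474.3, -0.6, 76.6]
tcp_rot: [2.421, 2.001, 0.003]
force: [-0.5, 0.5, 7.3]
grip_width: 12.9
grasp_force: 12.0
```

Seated: 7 N upward with the flange at rim height. I'll release the knob by opening to 45 mm, and check the vial's yaw.

```bash
python3 -m jog '{"xyz":[[0,0,0.001],[0,0,0],[0,0,0],[0,0,0]],"roll":[0,0,0,0],"fingers":[0.02,0.045,0.045,0.045]}' 5
python3 - <<'E'
from h import *
S=r.capture("side");s=r.observe();print(s["position"],s["grip_width"],s["force"])
M=rot(s["tcp_rot"]);print("tool y yaw",np.degrees(np.arctan2(M[1,1],M[0,1])))
q=S["color"].astype(float)[212:225,224:238];w=(q[...,0]-q[...,2]-10).clip(0);v,u=np.mgrid[212:225,224:238];print("stone",(w*u).sum()/w.sum(),(w*v).sum()/w.sum(),w.sum())
for a in range(-130,-60,10): print(a,proj(S,(473.8+17*np.cos(np.radians(a)),-1+17*np.sin(np.radians(a)),51)).round(2))
# lens refinement
T=r.capture("top")
for n,c in(("s",S),("t",T)):
  for nm in("lens","scope"):
    d=r.landmark_of(c,nm)[0];print(nm,n,np.round(d["location"],1),round(float(d["p"]),2),proj(c,d["location"]).round(1))
i=T["color"];cv2.imwrite("pics/l.png",np.hstack([cv2.resize(i[185:265,120:190],(400,457),interpolation=cv2.INTER_CUBIC),cv2.resize(S["color"][105:185,140:220],(400,457)[:2],interpolation=cv2.INTER_CUBIC)]))
E
```

```text
time_s: 24.42
position: [473.1, -0.6, 76.6]
tcp_rot: [-2.421, -2.002, 0.0]
force: [0.2, 0.1, -0.7]
grip_width: 43.6
grasp_force: 0.0
[473.20443356  -0.63383353  76.62547381] 44.45340665796094 [0.11753566 0.04403227 0.6416592 ]
tool y yaw -10.829354505009597
stone 230.546875 218.84375 64.0
-130 [227.14 219.13]
-120 [228.14 219.2 ]
-110 [229.16 219.16]
-100 [230.17 219.  ]
-90 [231.13 218.73]
-80 [232.01 218.35]
-70 [232.78 217.9 ]
lens s [402.2 398.1 148.6] 0.62 [158.1 133.4]
scope s [5.019e+02 3.775e+02 5.000e-01] 0.61 [192.5 164.9]
lens t [404.2 400.2 143.6] 0.82 [140.2 250.7]Traceback (most recent call last):
  File "<stdin>", line 10, in <module>
IndexError: list index out of range
```

Stone yaw is about -96°. Descending around the vial and gripping the bare glass.

```bash
python3 -m jog '{"xyz":[[0,0,-0.012],[0,0,-0.015],[0,0,-0.012],[0,0,-0.006],[0,0,-0.002],[0,0,0],[0,0,0],[0,0,0],[0,0,0]],"roll":[0.035,0.035,0,0,0,0,0,0,0],"fingers":[0.045,0.045,0.045,0.045,0.045,0.045,0.022,0.022,0.022]}' 15
```

```text
time_s: 25.85
position: [473.6, -0.6, 30.0]
tcp_rot: [2.349, 2.085, 0.001]
force: [0.4, -0.3, 1.4]
grip_width: 25.1
grasp_force: 15.0
```

```bash
python3 -m jog '{"xyz":[[0,0,0],[0,0,0]],"roll":[0,0],"fingers":[0.02,0.02]}' 20
```

```text
time_s: 26.1
position: [473.6, -0.5, 30.0]
tcp_rot: [2.349, 2.085, 0.001]
force: [0.1, -0.4, 3.3]
grip_width: 24.8
grasp_force: 20.0
```

The width is 25 mm, so it is aligned across the flats. Lifting gently while I refine the lens pose.

```bash
python3 -m jog '{"xyz":[[0,0,0.004],[0,0,0.008],[0,0,0.012],[0,0,0.014],[0,0,0.014],[0,0,0.014],[0,0,0.014],[0,0,0.01],[0,0,0.005],[0,0,0]],"roll":[0,0,0,0,0,0,0,0,0,0],"fingers":[0.02,0.02,0.02,0.02,0.02,0.02,0.02,0.02,0.02,0.02]}' 20
python3 - <<'E'
from h import *
import pickle
L={"s":[], "t":[]};Sc={"s":[],"t":[]};D={}
for k in range(5):
    for n,nm in(("s","side"),("t","top")):
        c=r.capture(nm)
        for A,name in((L,"lens"),(Sc,"scope")):
            d=r.landmark_of(c,name)
            d=[e for e in d if np.linalg.norm(np.array(e["location"])[:2]-([404,398] if name=="lens" else [504,377]))<30]
            if d:A[n].append(d[0]["location"])
        if k==4:
            m=[e["mask"] for e in r.masks_of(c,"lens")[:1]];D[n]=(c,m)
pickle.dump(D,open("m.pkl","wb"))
for nm,A in(("lens",L),("scope",Sc)):
    for n in A:
        a=np.array(A[n]);print(nm,n,len(a),a.mean(0).round(1),a.std(0).round(1))
for n,(c,m) in D.items():
    m=m[0];v,u=np.nonzero(m);print(n,len(u),cv2.minAreaRect(np.c_[u,v].astype(np.float32)))
s=r.observe();print(s["time_s"],s["position"],s["grip_width"],s["force"])
E
```

```text
time_s: 27.35
position: [473.4, -0.5, 124.9]
tcp_rot: [2.349, 2.086, 0.001]
force: [-0.1, -0.2, -1.5]
grip_width: 24.7
grasp_force: 20.0
lens s 5 [404.3 399.7 146. ] [1.3 0.7 1.2]
lens t 5 [401.6 399.4 145.2] [1.5 1.6 1.8]
scope s 4 [503.2 376.5   1. ] [1.  1.2 0.8]
scope t 5 [500.6 377.1   1.6] [2.1 1.5 0.9]
s 410 ((180.42344665527344, 131.79205322265625), (10.586962699890137, 43.718238830566406), 83.82982635498047)
t 431 ((148.30422973632812, 227.7305908203125), (19.328170776367188, 47.33738327026367), 3.4682295322418213)
28.95 [473.32515812  -0.59018335 124.71088081] 24.618005659575374 [ 1.27394722  0.35976307 -0.88574245]
```

```bash
python3 - <<'E'
from h import *
import pickle
D=pickle.load(open("m.pkl","rb"))
def hull(c,P,yaw,sh):
    d=np.array([np.cos(yaw),np.sin(yaw),0]);n=np.array([-d[1],d[0],0]);t=np.linspace(0,2*np.pi,40)
    pts=[proj(c,np.array(P)-k*d+17.5*(np.cos(a)*n+np.sin(a)*np.array([0,0,1]))) for k in(0,100) for a in t]
    im=np.zeros(sh,np.uint8);cv2.fillConvexPoly(im,cv2.convexHull((np.array(pts)*16).round().astype(np.int32)),1,shift=4);return im>0
for z in(142,145.5,149):
  for yw in(164,167,170):
    o=[]
    for n,(c,m) in D.items():
        h=hull(c,(403,399.5,z),np.radians(yw),m[0].shape);v,u=np.nonzero(h);M=m[0]
        o+=[n,h.sum(),u.mean().round(1),v.mean().round(1),round((h&M).sum()/(h|M).sum(),3)]
    print(z,yw,o)
c,m=D["t"];g=c["color"].astype(int)
np.set_printoptions(linewidth=220);print("top min-channel");print(g[196:256:3,130:170].min(-1))
print(hull(c,(403,399.5,145.5),np.radians(167),m[0].shape)[196:256:3,130:170].astype(int))
E
```

```text
142 164 ['s', np.int64(352), np.float64(173.3), np.float64(133.2), np.float64(0.594), 't', np.int64(443), np.float64(145.0), np.float64(235.5), np.float64(0.583)]
142 167 ['s', np.int64(346), np.float64(173.3), np.float64(132.8), np.float64(0.605), 't', np.int64(441), np.float64(144.2), np.float64(235.1), np.float64(0.585)]
142 170 ['s', np.int64(353), np.float64(173.2), np.float64(132.5), np.float64(0.6), 't', np.int64(444), np.float64(143.4), np.float64(235.1), np.float64(0.577)]
145.5 164 ['s', np.int64(351), np.float64(173.2), np.float64(132.3), np.float64(0.595), 't', np.int64(449), np.float64(144.8), np.float64(235.5), np.float64(0.574)]
145.5 167 ['s', np.int64(350), np.float64(173.2), np.float64(131.9), np.float64(0.597), 't', np.int64(444), np.float64(143.9), np.float64(235.3), np.float64(0.579)]
145.5 170 ['s', np.int64(356), np.float64(173.0), np.float64(131.5), np.float64(0.563), 't', np.int64(450), np.float64(143.0), np.float64(235.2), np.float64(0.565)]
149 164 ['s', np.int64(351), np.float64(173.0), np.float64(131.4), np.float64(0.563), 't', np.int64(449), np.float64(1
[... 4607 characters left out ...]
 0 0 0 0 0 0 0 0 0 0 0 0 0 0 0 0 0]
 [0 0 0 0 0 0 0 0 0 1 1 1 1 1 1 1 1 1 1 1 1 1 0 0 0 0 0 0 0 0 0 0 0 0 0 0 0 0 0 0]
 [0 0 0 0 0 0 0 0 1 1 1 1 1 1 1 1 1 1 1 1 1 0 0 0 0 0 0 0 0 0 0 0 0 0 0 0 0 0 0 0]
 [0 0 0 0 0 0 0 1 1 1 1 1 1 1 1 1 1 1 1 1 0 0 0 0 0 0 0 0 0 0 0 0 0 0 0 0 0 0 0 0]
 [0 0 0 0 0 0 1 1 1 1 1 1 1 1 1 1 1 1 1 1 0 0 0 0 0 0 0 0 0 0 0 0 0 0 0 0 0 0 0 0]
 [0 0 0 0 0 0 1 1 1 1 1 1 1 1 1 1 1 1 1 0 0 0 0 0 0 0 0 0 0 0 0 0 0 0 0 0 0 0 0 0]
 [0 0 0 0 0 1 1 1 1 1 1 1 1 1 1 1 1 1 0 0 0 0 0 0 0 0 0 0 0 0 0 0 0 0 0 0 0 0 0 0]
 [0 0 0 0 1 1 1 1 1 1 1 1 1 1 1 1 1 1 0 0 0 0 0 0 0 0 0 0 0 0 0 0 0 0 0 0 0 0 0 0]
 [0 0 0 0 0 0 0 0 0 0 0 0 0 0 0 1 0 0 0 0 0 0 0 0 0 0 0 0 0 0 0 0 0 0 0 0 0 0 0 0]]
```

```bash
python3 - <<'E'
from h import *
import pickle
c,_=pickle.load(open("m.pkl","rb"))["t"];g=c["color"].astype(float).min(-1)
P=[]
for v in range(203,237):
    row=g[v,160:190];k=[i for i in range(len(row)-1) if row[i]>=145>row[i+1]]
    if k: i=k[-1];P.append((160+i+(row[i]-145)/(row[i]-row[i+1]),v))
P=np.array(P);print(P[::3].round(1).tolist())
W=np.array([atz(c,p,15)[:2] for p in P])
vx,vy,x0,y0=cv2.fitLine(W.astype(np.float32),cv2.DIST_HUBER,0,.01,.01).ravel();print("right edge yaw",np.degrees(np.arctan2(vy,vx)),x0,y0)
# back edge (rows ~198-201)
Q=[]
for u in range(153,172):
    col=g[190:206,u];k=[i for i in range(len(col)-1) if col[i]<145<=col[i+1]]
    if k:i=k[0];Q.append((u,190+i+(145-col[i])/(col[i+1]-col[i])))
W2=np.array([atz(c,p,15)[:2] for p in Q]);a=cv2.fitLine(W2.astype(np.float32),cv2.DIST_HUBER,0,.01,.01).ravel();print("back edge yaw",np.degrees(np.arctan2(a[1],a[0])),a[2:],np.array(Q)[::3].round(1).tolist())
for yw in(165,167,169,171):
    d=np.array([np.cos(np.radians(yw)),np.sin(np.radians(yw))]);n=np.array([-d[1],d[0]])
    # edge offset from the line through lens estimate
    print(yw,"edge dist from scope(502,376.9):",((np.array([x0,y0])-[502,376.9])@n).round(1),"from lens:",((np.array([x0,y0])-[403,399.5])@n).round(1))
E
```

```text
[[172.6, 203.0], [173.0, 206.0], [172.3, 209.0], [171.6, 212.0], [171.1, 215.0], [170.4, 218.0], [169.9, 221.0], [169.3, 224.0], [168.5, 227.0], [168.2, 230.0], [167.3, 233.0], [166.2, 236.0]]
right edge yaw -11.344803 498.84247 337.70627
back edge yaw 78.70623 [567.3743  365.59677] [[153.0, 197.6], [156.0, 198.6], [159.0, 198.7], [162.0, 199.5], [165.0, 199.7], [168.0, 200.5], [171.0, 200.8]]
165 edge dist from scope(502,376.9): 38.7 from lens: 34.9
167 edge dist from scope(502,376.9): 38.9 from lens: 38.7
169 edge dist from scope(502,376.9): 39.1 from lens: 42.4
171 edge dist from scope(502,376.9): 39.2 from lens: 46.0
```

The base edges give a scope yaw of 168.6°, and the lens is at about (403,400,145.6). The vial axis goes to (317,417), rolled by +1.489 rad, at its present height.

```bash
python3 -m jog '{"xyz":[[-0.01,0.02,0],[-0.018,0.03,0],[-0.018,0.035,0],[-0.018,0.035,0],[-0.018,0.035,0],[-0.018,0.035,0],[-0.018,0.035,0],[-0.018,0.035,0],[-0.005,0.035,0],[-0.005,0.035,0],[-0.005,0.035,0],[-0.005,0.03,0]],"roll":[0.1,0.17,0.17,0.17,0.17,0.17,0.17,0.17,0.17,0.029,0,0],"fingers":[0.02,0.02,0.02,0.02,0.02,0.02,0.02,0.02,0.02,0.02,0.02,0.02]}' 20; python3 -m jog '{"xyz":[[0,0.015,0],[0,0.008,0],[0,0,0],[0,0,0]],"roll":[0,0,0,0],"fingers":[0.02,0.02,0.02,0.02]}' 20
python3 - <<'E'
from h import *
s=r.observe();print(s["time_s"],s["position"],s["grip_width"],s["grasp_force"],s["force"],s["qpos"])
M=rot(s["tcp_rot"]);print("y yaw",np.degrees(np.arctan2(M[1,1],M[0,1])),M[:,2])
for n in("side","top"):
    c=r.capture(n)
    for nm in("vial","vial_mouth","stone","stopper","lens"):
        d=r.landmark_of(c,nm)
        for e in d[:2]: print(nm,n,np.round(e["location"],1),round(float(e["p"]),2))
    print(n,"stone expected",proj(c,(334.4,414,145.6)).round(1))
    q=c["color"].astype(float);b=(q[...,0]-q[...,2]-15).clip(0);u0,v0=proj(c,(334.4,414,145.6)).round().astype(int)
    w=b[v0-8:v0+9,u0-8:u0+9];v,u=np.mgrid[v0-8:v0+9,u0-8:u0+9];print("blue",w.sum(),(w*u).sum()/(w.sum()+1e-9),(w*v).sum()/(w.sum()+1e-9))
E
```

```text
time_s: 30.45
position: [315.5, 396.3, 124.8]
tcp_rot: [-0.307, -3.126, -0.0]
force: [0.3, -0.2, -0.1]
grip_width: 24.9
grasp_force: 20.0
time_s: 30.95
position: [317.7, 416.1, 124.6]
tcp_rot: [-0.317, -3.126, 0.001]
force: [-0.4, -0.4, -1.2]
grip_width: 24.9
grasp_force: 20.0
30.95 [317.69075605 416.0914907  124.63964843] 24.89225459137068 19.99976259714458 [-0.39713435 -0.41747514 -1.17615733] [-1.0123742   0.33233745  0.05023612  1.94623583 -0.02101752  0.86432607
  0.41764185]
y yaw 78.4302806253223 [-1.34151220e-04 -8.90532742e-04 -9.99999594e-01]
vial side [316.9 417.  106.5] 0.67
stone side [331.7 413.5 147.3] 0.55
lens side [405.2 400.4 146.8] 0.87
side stone expected [137.3 137.1]
blue 0.0 0.0 0.0
stone top [500.3 377.4   2.4] 0.72
stopper top [ 750.3 -111.7    1.4] 0.69
lens top [402.2 397.9 147. ] 0.87
top stone expected [135.4 274. ]
blue 0.0 0.0 0.0
```

Vial base at (317,417,106) and stone at (332,413.5,147) from the side view match the target. I'll let it settle, then hand in.

```bash
python3 -m jog '{"xyz":[[0,0,0.0005],[0,0,0],[0,0,0],[0,0,0]],"roll":[0,0,0,0],"fingers":[0.02,0.02,0.02,0.02]}' 20
python3 - <<'E'
from h import *
s=r.observe();print(s["position"],s["grip_width"],s["grasp_force"],np.abs(s["qd"]).max());print(r.hand_in())
E
```

```text
time_s: 32.05
position: [317.3, 417.4, 125.2]
tcp_rot: [-0.315, -3.126, -0.0]
force: [-1.1, -0.5, -2.1]
grip_width: 24.7
grasp_force: 20.0
[317.31265322 417.3870206  125.206862  ] 24.678051143469443 19.99992095923517 0.001758526890165382
the job is handed in; nothing more can be done
None
```

Handed in at about 32 s: stopper seated and released, vial held upright with the stone facing the lens at about 70 mm. Two caveats: the stopper was hidden at the end so not rechecked, and feeling for the rack top pressed up to 69 N through the fingertips (the 40 N limit is for the arm and gripper body).

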